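# Load a pine blank into a boring station through its dust flap

### The job

Set the pine blank in the boring station's channel, then use the red push stick, not the hand, to push it right through the orange dust flap until you feel it meet the hidden sliding stop and have moved that stop back by roughly 8 mm (clearly shifted, but never more than 16 mm). Draw the stick out so that the flap swings fully shut behind the blank, and leave the stick standing on its sole in the channel or on the bench. Then press the yellow key (clamp) fully and let it up, and after it press the green key (start) fully and let it up; never press the red key, press no key before the blank is in with the flap shut, and leave the tape measure, glue bottle and screwdriver alone.

Things in the scene. Friction and masses are not known exactly. Their poses are not given: they have to be found in the camera images.
- station: boring station fixed to the bench: aluminium deck 100 mm wide, 12 mm thick, its far part under a green roofed housing. Origin: on the bench, under the middle of the shut flap (flap face at y = 0). Own +y leads level into the housing, x across, z up. Deck from y = -270 to +280 mm, top at z = 12 mm. Housing from y = 45 to 280 mm, 100 mm wide, roof at z = 102 mm, motor and dust port on it to z = 149 mm from y = 70 mm on
- infeed (a point): middle of the open infeed channel, on the deck's top (12 mm above the bench), 135 mm before the flap; axes as the station's. The channel is 270 mm long, between two low fences 8 mm high above the deck (20 mm above the bench), 10 mm thick, 70 mm apart (inner faces at x = -35 and +35 mm)
- mouth (a point): middle of the sill under the flap, on the deck's top; axes as the station's. The flap hangs here in an open frame (two 10 mm posts beside the 70 mm wide channel, crossbar on top to 87 mm above the bench); the channel, 70 mm wide, goes straight on into the housing. In there, out of sight, stands the sliding stop, at another depth each time: its face first lies 198 to 230 mm beyond this point
- flap (a joint): orange dust flap in a frame just before the housing, 66 mm wide and 62 mm high, hinged along its top edge 77 mm above the bench (65 mm above the deck). 0 = hanging shut; grows (rad, to 1.45) as its lower edge swings inwards; it cannot swing outwards. Sprung shut (about 0.03 N m shut, 0.1 N m wide open), so it drags lightly on what passes below. Lifted by the blank its edge reaches 60 mm inwards: it can only shut once the blank's rear end is over 62 mm past the flap
- stop (a joint): how far the hidden rubber-faced sliding stop has been pushed inwards (m) from where it stood at the start: 0 at the start, mechanical limit 0.024. It tells nothing of where the stop stands. Held by friction: it yields at about 7 N and stays where it is left
- blank_center (a point): centre of the pine blank, a planed block 130 mm long (own x), 56 mm wide (own y), 45 mm high (z), about 0.16 kg, lying flat on the bench at the start; either end may lead
- stick_grip (a point): red push stick, loose, standing on its sole. This point is the middle of its upright handle, 70 mm above the sole's underside. Own x points along the stick to its nose, z up. Sole: 40 mm wide, 32 mm high, from 26 mm behind this point to the flat black nose 172 mm ahead of it (198 mm long). Handle: 46 mm long (x), 28 mm wide (y), from 32 to 92 mm above the underside. About 0.18 kg
- key_yellow_top (a point): round yellow push key, 30 mm across, on top of the grey panel; this point is the centre of its top face, which is level and 48 mm above the bench when the key is up
- key_green_top (a point): round green push key, 30 mm across, on top of the grey panel; this point is the centre of its top face, which is level and 48 mm above the bench when the key is up
- key_red_top (a point): round red push key, 30 mm across, on top of the grey panel; this point is the centre of its top face, which is level and 48 mm above the bench when the key is up; not to be pressed
- key_yellow (a joint): travel of the yellow key: 0 up, 0.008 fully down (straight down); it springs back; starts to move at about 2 N, fully down at 6 N
- key_green (a joint): travel of the green key: 0 up, 0.008 fully down (straight down); it springs back; starts to move at about 2 N, fully down at 6 N
- key_red (a joint): travel of the red key: 0 up, 0.008 fully down (straight down); it springs back; starts to move at about 2 N, fully down at 6 N
- panel: grey key panel fixed to the bench, 70 x 175 x 24 mm (x, y, z); origin: centre of its underside. The three keys stand in a row along its y, 55 mm apart, in any order
- tape_measure: bystander: yellow tape measure, 70 x 36 x 64 mm, origin at the centre of its underside
- glue_bottle: bystander: white glue bottle, 56 mm across, 160 mm tall, origin at the centre of its underside
- screwdriver: bystander: blue-handled screwdriver lying on the bench, 190 mm long along its x, handle 26 mm thick, origin under its middle
Things that resemble listed ones, but are neither listed nor needed, are in the scene too. There is more than one size of the part that bears stick_grip; the job needs the largest.

How it is judged:
By the outcome, as a careful person would: the job done as asked, in the order asked, and still so for the second after the job is handed in, with the robot touching nothing.
It also fails if it takes over 64 s, if anything falls off the work surface, if the arm or the gripper's body presses on something with over 40 N, if the wrist force passes 120 N, or if a joint passes its speed limit or range.

### The arm

A 7-joint arm with a two-finger parallel gripper is mounted at the origin on the work surface. World frame = base frame: x ahead of the robot, y to its left, z up, the work surface at z = 0. Lengths are in m, angles in rad, forces in N, time in s.
With the tool pointing down it reaches from about 0.4 to 0.85 m from the base axis. Payload 4.5 kg.
Tool frame: the origin (TCP) lies midway between the tips of the shut fingers; the grasp point (between the pads) lies 19 mm behind it; z points along the fingers, y is the line along which they close (so a half turn about z gives the same grasp; the last joint's range is limited). The gripper opens to 88 mm and grips with 3 to 60 N. Pads are 18 mm wide; open, the fingers measure 123 mm over their backs; the gripper's body (75 mm by 187 mm) begins 45 mm behind the grasp point.
Start: joints at [1.239, 0.689, -0.195, 1.565, 0.157, 0.902, -0.215], TCP at [0.224, -0.584, 0.239] pointing down, gripper open.
Joint ranges: [-3.01, 3.01], [-0.46, 2.08], [-1.47, 1.51], [0.13, 2.56], [-1, 4.14], [0.04, 2.09], [-2.66, 2.66]. Speed limits (rad/s): [2.57, 2.57, 3.14, 3.14, 3.14, 3.14, 3.14].

### API

Orientations are given as a unit quaternion [x, y, z, w].
In Python, from plant import r gives the robot as it stands.
- The arm moves only by the tool carry_out, never from a script. Its argument "plan" is a list of rows, each an object with "rot": the turn, a rotation vector about the tool's x, y, z in rad, a list of three; "xyz": the shift along the tool's x, y, z in m, a list of three; "grip": the closure in counts, from 0 (fully open) to 255 (shut). In form: [{"rot": [wx, wy, wz], "xyz": [dx, dy, dz], "grip": grip}, ...]. A call has 1 to 8 rows; each row is the pose to reach, as a shift and turn from the pose commanded when the call began, along the tool's axes at that moment; what a row does not reach only later rows make up. A row lasts 1/12 s, in which the tool goes at most 41.7 mm and 7.16 degrees, less where a joint would pass 70% of its speed; a pose out of reach is approached as far as the arm can. A call with a gripper value outside its range is refused whole. The fingers move at their own pace and stop on an object; "squeeze" is the grip in N (left out, the last holds). Time passes only in rows, so rows that repeat a pose let the fingers close. It gives the time, the measured TCP pose, the force, the opening and the grip force at its end, in the units of the state.
- r.get_state(): the state, without advancing time (a new reading comes with each control period).
- r.snapshot(name): name is "scene" or "top" or "wrist"; returns the picture (480x640x3 uint8, red, green, blue); there is no depth.
- r.camera_params(name): a dict with "fx", "fy", "cx", "cy" (pixels), "distortion" ([k1, k2, p1, p2, k3] as OpenCV has them; the pictures are not rectified), "position" and "attitude" of the camera in the world; the wrist camera has in their place "hand_eye" (4x4, takes a point from camera to tool coordinates, whose origin is the TCP and whose axes are the flange's). Camera axes: x right, y down, z forward; pixel columns grow to the right and rows downward; lengths in m; the calibration is good to about 2 mm. A picture is of the moment at which its call begins: read the wrist's pose just before it. camera_params takes no time and is no camera call.
- r.finish_job(): hands the job in; it is judged then, once.
The state is a dict: "clock": time; "q": joint angles; "qd": joint speeds; "joint_torque": joint torques, N m; "tool_pos": TCP position; "eef_rot": TCP orientation; "contact_force": force on the tool from outside, world axes, zero at the start; "moment": the same for the moment, N m; "opening": opening from 0.0 (shut) to 1.0 (fully open); "finger_force": force on a finger pad.
Only numpy, scipy, OpenCV 4.12 (cv2) and the standard library are available. Lean on these libraries where they do the work, as an engineer would, in place of code of your own. Each camera call takes 0.05 s, during which the arm holds its last target. There are 200 camera calls.

## Working session

There is one attempt and no reset: what is moved stays moved. The work goes in short steps, Python scripts to look and compute and a tool call to move; the robot and the scene stay as the last step left them, time stands still between calls to the robot, and variables do not carry over. Pictures are saved under pics/ and viewed, at most 10 in all, crops included, and the job is handed in when it is done.

Besides the shell and the picture viewer there is one more tool, called as name([rows], argument=value, ...), one row to a line, values as JSON. carry_out: Moves the arm, as the interface text tells. Its arguments: {"type":"object","properties":{"plan":{"type":"array"},"squeeze":{"type":"number"}},"required":["plan"]}

```bash
ls; mkdir -p pics; python3 - <<'E'
from plant import r
import cv2,json
s=r.get_state();print(s['clock'],s['tool_pos'],s['eef_rot'],s['contact_force'],s['opening'])
for n in("scene","top","wrist"):
    cv2.imwrite(f"pics/{n}0.png",r.snapshot(n)[:,:,::-1]);print(n,{k:(v.tolist() if hasattr(v,'tolist') else v) for k,v in r.camera_params(n).items()})
E
```

```text
pics
0.0 [ 0.22327127 -0.58309257  0.23791811] [ 9.83315105e-01  1.81908158e-01 -2.38946685e-04 -8.77086990e-04] [-0.06357929 -0.12025179 -0.62563828] 0.9978644358360893
scene {'fx': 510.87475207799827, 'fy': 510.87475207799827, 'cx': 325.197385938632, 'cy': 243.3716057956242, 'distortion': [0.003811587571032228, 0.0, 0.0, 0.0, 0.0], 'position': [1.1457262359648221, 0.7532078162228707, 0.7749779857118457], 'attitude': [0.2735110830099711, 0.842269664983411, -0.44148901448683864, -0.14443319911601096]}
top {'fx': 476.8423817443995, 'fy': 476.8423817443995, 'cx': 319.34814389929807, 'cy': 241.46617397415653, 'distortion': [0.017766544785366635, 0.0, 0.0, 0.0, 0.0], 'position': [0.29177696086960836, -0.04944066548459397, 1.1912695101884225], 'attitude': [0.7063522263057033, -0.69745347908272, 0.08528710689368431, -0.08573964255868814]}
wrist {'fx': 346.9652726203619, 'fy': 346.9652726203619, 'cx': 316.45048878955834, 'cy': 234.60521685070188, 'distortion': [-0.046939010282964544, 0.0, 0.0, 0.0, 0.0], 'hand_eye': [[9.829276729606119e-05, -0.9529559284804986, -0.30310887270484127, 0.07852888159725215], [0.9999997518258757, 0.00030512630217362506, -0.0006350166327092366, -0.0006905886583750132], [0.0006976293543085733, -0.30310873506352065, 0.9529557219732058, -0.14645092228022913], [0.0, 0.0, 0.0, 1.0]]}
```

View pics/top0.png

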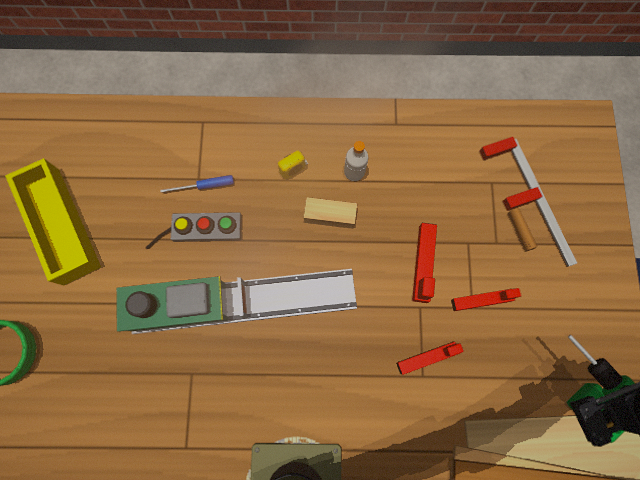

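View pics/scene0.png

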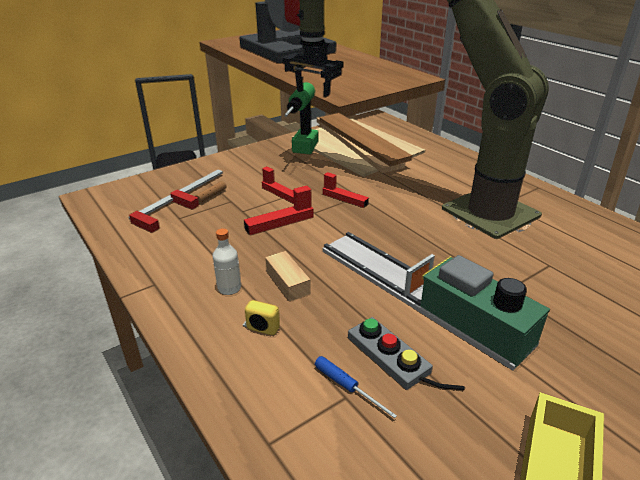

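Top view: the boring station spans (117–356, 270–330) with the flap near (240,297). The blank is at (330,211), and the keys are yellow (182,225), red (204,224) and green (227,223). There are three red sticks, at (426,262), (487,299) and (430,358). The one at (426,262) is the longest, so it fits "largest". I'll confirm that in one crop.

```bash
cat > h.py <<'E'
from plant import r
import numpy as np, cv2
from scipy.spatial.transform import Rotation as R
def cam(n,s=None):
    p=r.camera_params(n);K=np.array([[p['fx'],0,p['cx']],[0,p['fy'],p['cy']],[0,0,1]]);d=np.array(p['distortion'])
    if n=='wrist':
        s=s or r.get_state();H=np.array(p['hand_eye']);T=R.from_quat(s['eef_rot']).as_matrix()
        return K,d,T@H[:3,:3],T@H[:3,3]+s['tool_pos']
    return K,d,R.from_quat(p['attitude']).as_matrix(),np.array(p['position'])
def px2w(c,uv,z):
    K,d,M,t=c;u=cv2.undistortPoints(np.array(uv,float).reshape(-1,1,2),K,d).reshape(-1,2)
    v=np.c_[u,np.ones(len(u))]@M.T
    return t+v*((z-t[2])/v[:,2])[:,None]
def w2px(c,P):
    K,d,M,t=c;return cv2.projectPoints(np.array(P,float).reshape(-1,1,3),cv2.Rodrigues(M.T)[0],-M.T@t,K,d)[0].reshape(-1,2)
def to_tool(goal,yaw=None):
    "shift in tool axes from current pose to world TCP goal"
    s=r.get_state();return R.from_quat(s['eef_rot']).inv().apply(np.array(goal)-s['tool_pos'])
E
python3 - <<'E'
from h import *
im=cv2.imread('pics/top0.png')
cv2.imwrite('pics/c1.png',cv2.resize(im[150:385,110:510],None,fx=2,fy=2,interpolation=cv2.INTER_CUBIC))
c=cam('top')
print('corners of stick: ',px2w(c,[(419,223),(437,224),(414,300),(432,302)],.032).round(3).tolist())
print('sticks mid',px2w(c,[(426,262),(487,299),(430,358)],.02).round(3).tolist())
hsv=cv2.cvtColor(im,cv2.COLOR_BGR2HSV)
for nm,lo,hi,box in(('red',(0,200,80),(8,255,255),(400,210,450,310)),('blank',(12,40,170),(30,190,255),(295,190,365,232))):
    x0,y0,x1,y1=box;m=cv2.inRange(hsv,lo,hi)[y0:y1,x0:x1]
    m=cv2.morphologyEx(m,cv2.MORPH_OPEN,np.ones((3,3)))
    k=max(cv2.findContours(m,0,2)[0],key=cv2.contourArea)
    b=cv2.boxPoints(cv2.minAreaRect(k))+[x0,y0];print(nm,cv2.contourArea(k),b.round(1).tolist());print(px2w(c,b,.045 if nm=='blank' else .032).round(4).tolist())
for nm,lo,hi in(('Y',(24,120,90),(35,255,255)),('R',(0,150,90),(8,255,255)),('G',(45,100,80),(75,255,255))):
    m=cv2.inRange(hsv,lo,hi)[205:245,165:245];mm=cv2.moments(m,True);uv=[mm['m10']/mm['m00']+165,mm['m01']/mm['m00']+205];print(nm,mm['m00'],uv,px2w(c,[uv],.046).round(4).tolist())
E
```

```text
corners of stick:  [[0.63, -0.298, 0.032], [0.628, -0.343, 0.032], [0.435, -0.279, 0.032], [0.431, -0.322, 0.032]]
sticks mid [[0.532, -0.314, 0.02], [0.441, -0.46, 0.02], [0.299, -0.314, 0.02]]
red 1268.5 [[412.6, 300.5], [418.7, 222.3], [439.0, 223.9], [432.8, 302.1]]
[[0.4337, -0.2751, 0.032], [0.6315, -0.2975, 0.032], [0.6279, -0.3483, 0.032], [0.4305, -0.3239, 0.032]]
blank 983.5 [[303.5, 217.2], [306.0, 196.7], [356.6, 202.9], [354.1, 223.4]]
[[0.6373, -0.0063, 0.045], [0.6916, -0.0115, 0.045], [0.6769, -0.1397, 0.045], [0.623, -0.1332, 0.045]]
Y 113.0 [180.69026548672565, 223.15929203539824] [[0.6176, 0.2994, 0.046]]
R 111.0 [202.9099099099099, 222.95495495495496] [[0.6189, 0.2442, 0.046]]
G 96.0 [225.10416666666666, 222.5] [[0.6208, 0.189, 0.046]]
```

View pics/c1.png

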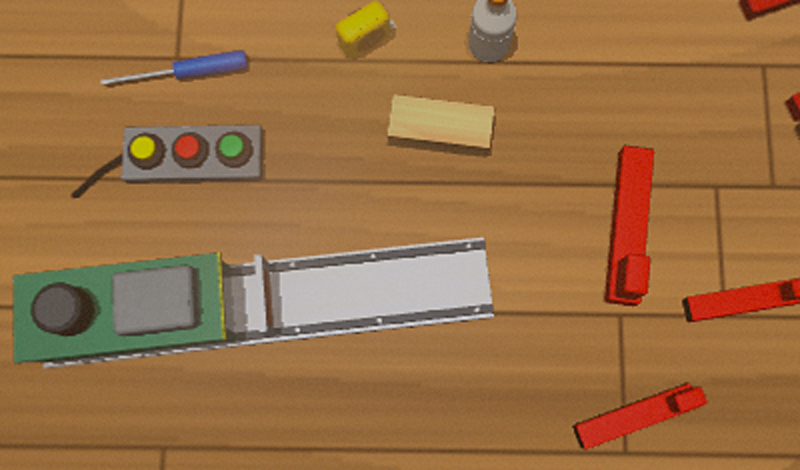

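The crop shows the stick at crop (630,225) is about 198 mm long, and the other two are clearly shorter. It is therefore the right stick, with its handle at crop (635,272) and its nose at (638,148). I'll move over the blank now.

carry_out([
  {"rot": [0, 0, -0.12], "xyz": [0.036, -0.02, -0.005], "grip": 0},
  {"rot": [0, 0, -0.24], "xyz": [0.072, -0.04, -0.01], "grip": 0},
  {"rot": [0, 0, -0.36], "xyz": [0.108, -0.06, -0.02], "grip": 0},
  {"rot": [0, 0, -0.48], "xyz": [0.144, -0.08, -0.03], "grip": 0},
  {"rot": [0, 0, -0.6], "xyz": [0.18, -0.1, -0.04], "grip": 0},
  {"rot": [0, 0, -0.72], "xyz": [0.216, -0.12, -0.05], "grip": 0},
  {"rot": [0, 0, -0.84], "xyz": [0.252, -0.14, -0.06], "grip": 0},
  {"rot": [0, 0, -0.96], "xyz": [0.288, -0.16, -0.06], "grip": 0},
])

```text
clock: 0.82
tool_pos: [0.4349, -0.3325, 0.3004]
eef_rot: [0.787, 0.617, 0.0, 0.002]
contact_force: [1.5, -0.2, 0.0]
opening: 1.004
finger_force: 0.0
```

```bash
cat >> h.py <<'E'
def go(goal,yawdeg):
    "print shift/turn (tool axes) to a down-pointing pose with tool x at yawdeg"
    s=r.get_state();M=R.from_quat(s['eef_rot']);G=R.from_euler('z',yawdeg,degrees=True)*R.from_euler('x',180,degrees=True)
    yaw=np.degrees(np.arctan2(*M.as_matrix()[1::-1,0]))
    print('clk',round(s['clock'],2),'pos',s['tool_pos'].round(4),'yaw',yaw.round(2),'F',np.round(s['contact_force'],1),'op',round(s['opening']*88,1),'q',np.round(s['q'],2))
    print('xyz',M.inv().apply(np.array(goal)-s['tool_pos']).round(4),'rot',(M.inv()*G).as_rotvec().round(4))
E
python3 -c "
from h import *
go([.657,-.073,.3],83.5)
c=cam('top')
print(px2w(c,[(352,269),(356.5,308.5)],.012).round(4).tolist())"
```

```text
clk 0.82 pos [ 0.4349 -0.3325  0.3004] yaw 76.26 F [ 1.5 -0.2  0. ] op 88.3 q [ 0.87  0.54 -0.48  1.71  0.3   0.96  0.03]
xyz [3.048e-01 1.541e-01 3.000e-04] rot [ 0.0026  0.0017 -0.1263]
[[0.5133, -0.1297, 0.012], [0.4147, -0.1404, 0.012]]
```

carry_out([
  {"rot": [0, 0, -0.06], "xyz": [0.036, 0.018, 0], "grip": 0},
  {"rot": [0, 0, -0.12], "xyz": [0.072, 0.036, 0], "grip": 0},
  {"rot": [0, 0, -0.127], "xyz": [0.108, 0.054, 0], "grip": 0},
  {"rot": [0, 0, -0.127], "xyz": [0.144, 0.072, 0], "grip": 0},
  {"rot": [0, 0, -0.127], "xyz": [0.18, 0.09, 0], "grip": 0},
  {"rot": [0, 0, -0.127], "xyz": [0.216, 0.108, 0], "grip": 0},
  {"rot": [0, 0, -0.127], "xyz": [0.252, 0.126, 0], "grip": 0},
  {"rot": [0, 0, -0.127], "xyz": [0.288, 0.144, 0], "grip": 0},
])

```text
clock: 1.48
tool_pos: [0.6437, -0.0875, 0.2984]
eef_rot: [0.748, 0.664, -0.0, -0.0]
contact_force: [1.2, -0.5, -0.3]
opening: 1.001
finger_force: 0.0
```

carry_out([
  {"rot": [0, 0, 0], "xyz": [0.017, 0.01, 0], "grip": 0},
  {"rot": [0, 0, 0], "xyz": [0.017, 0.01, 0], "grip": 0},
  {"rot": [0, 0, 0], "xyz": [0.017, 0.01, 0], "grip": 0},
])

```text
clock: 1.73
tool_pos: [0.6549, -0.0719, 0.2979]
eef_rot: [0.747, 0.665, -0.0, -0.0]
contact_force: [0.3, -1.0, -0.5]
opening: 1.002
finger_force: 0.0
```

```bash
python3 -c "
from h import *
go([.657,-.073,.3],83.5)
s=r.get_state();im=r.snapshot('wrist')[:,:,::-1];cv2.imwrite('pics/w1.png',im)
import pickle;pickle.dump(cam('wrist',s),open('w1.pkl','wb'))
"
```

```text
clk 1.73 pos [ 0.6549 -0.0719  0.2979] yaw 83.39 F [ 0.3 -1.  -0.5] op 88.1 q [ 0.28  0.71 -0.48  1.37  0.33  1.15 -0.35]
xyz [-0.0008  0.0022 -0.0021] rot [-0.0011 -0.     -0.0019]
```

View pics/w1.png

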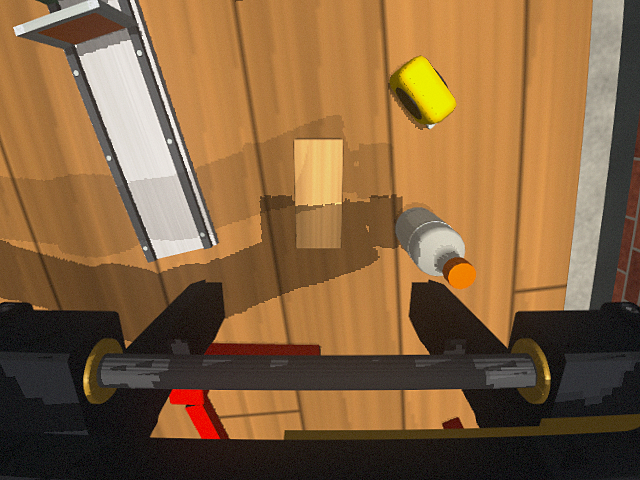

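The wrist view shows the blank's top corners at (295,139), (343,139), (342,248) and (297,248). The channel lies between its inner edges, left (81,52)–(150,240) and right (132,38)–(205,240). The bottle is at (435,240).

```bash
python3 - <<'E'
from h import *
import pickle
c=pickle.load(open('w1.pkl','rb'));im=cv2.imread('pics/w1.png')
g=cv2.cvtColor(im,cv2.COLOR_BGR2GRAY)
k=cv2.cornerSubPix(g,np.array([(295,139),(343,139),(342,248),(297,248)],np.float32).reshape(-1,1,2),(4,4),(-1,-1),(3,20,.1)).reshape(-1,2)
P=px2w(c,k,.045);print('blank',k.round(1).tolist(),P.round(4).tolist(),'c',P.mean(0).round(4))
l=P[0]+P[1]-P[2]-P[3];print('yaw',np.degrees(np.arctan2(l[1],l[0])),'L',np.linalg.norm(l)/2,'W',np.linalg.norm(P[0]-P[1]))
# channel: brightness profile rows
for v in (60,90,120,150,180,210):
    row=im[v].astype(int);sat=row.max(1)-row.min(1);ok=(row.min(1)>150 if v<170 else row.min(1)>85)&(sat<35)
    xs=np.where(ok[60:230])[0]+60
    Q=px2w(c,[(xs.min(),v),(xs.max()+1,v)],.012);print(v,xs.min(),xs.max(),Q[:,:2].round(4).tolist())
print('end corners',px2w(c,[(150,262),(217,243)],.016)[:,:2].round(4).tolist())
print('fence bolts z20',px2w(c,[(109,158),(170,141),(138,52),(76,72)],.02)[:,:2].round(4).tolist())
print('flap lower/top corners z77..87',px2w(c,[(14,30),(117,4)],.087)[:,:2].round(4).tolist())
print('bottle cap z.16',px2w(c,[(461,272)],.15).round(3), 'base~',px2w(c,[(413,225)],.02).round(3))
E
```

```text
blank [[293.79998779296875, 139.39999389648438], [342.29998779296875, 139.0], [340.1000061035156, 247.5], [296.1000061035156, 247.60000610351562]] [[0.6363, -0.0055, 0.045], [0.69, -0.0114, 0.045], [0.6754, -0.1388, 0.045], [0.622, -0.1328, 0.045]] c [ 0.6559 -0.0721  0.045 ]
yaw 83.51692612575317 L 0.12820236106174263 W 0.05405102255139726
60 81 153 [[0.3995, 0.1139], [0.4858, 0.1014]]
90 92 163 [[0.4035, 0.0799], [0.4901, 0.068]]
120 103 173 [[0.4074, 0.0448], [0.4943, 0.0333]]
150 115 183 [[0.4125, 0.0081], [0.4986, -0.0028]]
180 115 194 [[0.402, -0.0281], [0.5043, -0.0406]]
210 130 204 [[0.4108, -0.0685], [0.5088, -0.0801]]
end corners [[0.4206, -0.141], [0.5166, -0.1247]]
fence bolts z20 [[0.4069, -0.0002], [0.4872, 0.0098], [0.4728, 0.1104], [0.3947, 0.1003]]
flap lower/top corners z77..87 [[0.3858, 0.1318], [0.493, 0.1371]]
bottle cap z.16 [[ 0.782 -0.138  0.15 ]] base~ [[ 0.772 -0.128  0.02 ]]
```

carry_out([
  {"rot": [0, 0, 0], "xyz": [0.01, 0, 0.038], "grip": 0},
  {"rot": [0, 0, 0], "xyz": [0.02, 0.001, 0.078], "grip": 0},
  {"rot": [0, 0, 0], "xyz": [0.02, 0.001, 0.118], "grip": 0},
  {"rot": [0, 0, 0], "xyz": [0.02, 0.001, 0.158], "grip": 0},
  {"rot": [0, 0, 0], "xyz": [0.02, 0.001, 0.198], "grip": 0},
  {"rot": [0, 0, 0], "xyz": [0.02, 0.001, 0.236], "grip": 0},
  {"rot": [0, 0, 0], "xyz": [0.02, 0.001, 0.262], "grip": 0},
  {"rot": [0, 0, 0], "xyz": [0.02, 0.001, 0.276], "grip": 0},
])

```text
clock: 2.45
tool_pos: [0.6549, -0.0567, 0.019]
eef_rot: [0.748, 0.663, -0.003, -0.001]
contact_force: [-0.8, -0.7, 0.5]
opening: 0.998
finger_force: 0.0
```

carry_out([
  {"rot": [0, 0, 0], "xyz": [0, 0, 0], "grip": 255},
  {"rot": [0, 0, 0], "xyz": [0, 0, 0], "grip": 255},
  {"rot": [0, 0, 0], "xyz": [0, 0, 0], "grip": 255},
  {"rot": [0, 0, 0], "xyz": [0, 0, 0], "grip": 255},
  {"rot": [0, 0, 0], "xyz": [0, 0, 0], "grip": 255},
  {"rot": [0, 0, 0], "xyz": [0, 0, 0], "grip": 255},
], squeeze=25)

```text
clock: 2.95
tool_pos: [0.6593, -0.0537, 0.0246]
eef_rot: [0.748, 0.664, 0.001, 0.001]
contact_force: [-1.2, -0.3, 7.4]
opening: 0.632
finger_force: 25.0
```

```bash
python3 -c "
from h import *
go([.658,-.052,.15],97.3)"
```

```text
clk 2.95 pos [ 0.6593 -0.0537  0.0246] yaw 83.22 F [-1.2 -0.3  7.4] op 55.6 q [ 0.19  1.03 -0.34  1.57  0.51  0.63 -0.53]
xyz [ 0.0016 -0.0012 -0.1254] rot [ 0.0028  0.0003 -0.2457]
```

carry_out([
  {"rot": [0, 0, 0], "xyz": [0, 0, -0.03], "grip": 255},
  {"rot": [0, 0, 0], "xyz": [0, 0, -0.068], "grip": 255},
  {"rot": [0, 0, -0.06], "xyz": [0.008, -0.025, -0.09], "grip": 255},
  {"rot": [0, 0, -0.14], "xyz": [0.021, -0.058, -0.09], "grip": 255},
  {"rot": [0, 0, -0.2], "xyz": [0.035, -0.095, -0.09], "grip": 255},
  {"rot": [0, 0, -0.246], "xyz": [0.049, -0.133, -0.09], "grip": 255},
  {"rot": [0, 0, -0.246], "xyz": [0.063, -0.171, -0.09], "grip": 255},
  {"rot": [0, 0, -0.246], "xyz": [0.076, -0.207, -0.09], "grip": 255},
])

```text
clock: 3.62
tool_pos: [0.4597, 0.0469, 0.1134]
eef_rot: [0.661, 0.751, 0.001, -0.0]
contact_force: [0.4, 1.2, -1.8]
opening: 0.637
finger_force: 25.0
```

carry_out([
  {"rot": [0, 0, 0], "xyz": [0.0023, -0.0254, 0.0], "grip": 255},
  {"rot": [0, 0, 0], "xyz": [0.0023, -0.0254, 0.02], "grip": 255},
  {"rot": [0, 0, 0], "xyz": [0.0023, -0.0254, 0.03], "grip": 255},
  {"rot": [0, 0, 0], "xyz": [0.0023, -0.0254, 0.03], "grip": 255},
])

```text
clock: 3.95
tool_pos: [0.4355, 0.0457, 0.0819]
eef_rot: [0.66, 0.751, -0.001, -0.0]
contact_force: [0.1, 0.3, -2.0]
opening: 0.633
finger_force: 25.0
```

```bash
python3 -c "
from h import *
go([.4401,.0579,.0375],97.3)
s=r.get_state();im=r.snapshot('wrist')[:,:,::-1];
import pickle;c=cam('wrist',s);pickle.dump(c,open('w2.pkl','wb'))
im=im.copy();cv2.imwrite('pics/w2raw.png',im)
u=np.array([np.cos(np.radians(97.3)),np.sin(np.radians(97.3)),0]);n=np.array([u[1],-u[0],0]);o=np.array([.4304,.1338,0])
for x in(-.035,.035,-.045,.045):
  P=[o+u*y+n*x+[0,0,.02] for y in(-.26,-.2,-.1,-.02)]
  for p in w2px(c,P): cv2.circle(im,tuple(int(v) for v in p),2,(255,0,255),-1)
cv2.imwrite('pics/w2.png',im)
"
```

```text
clk 3.95 pos [0.4355 0.0457 0.0819] yaw 97.44 F [ 0.1  0.3 -2. ] op 55.7 q [-0.11  0.77 -0.16  2.24  0.7   0.18 -0.79]
xyz [0.0115 0.0062 0.0444] rot [-0.0014  0.0006  0.0024]
```

View pics/w2.png

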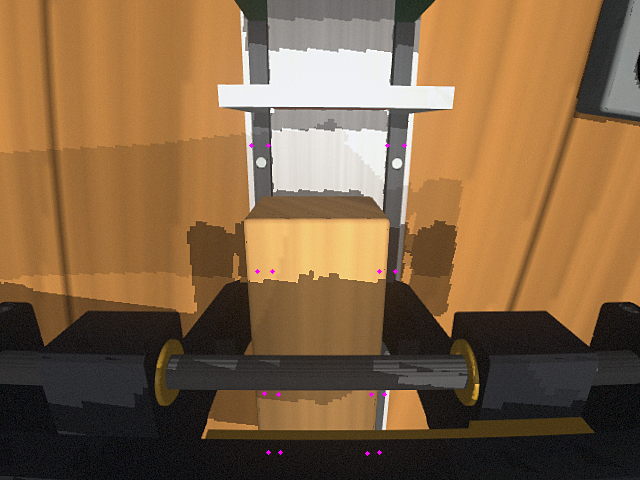

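The view shows the channel's inner edges at columns 271 and 388 (row 146), which match the projected dots, and the crossbar is level, so the yaw is right. The blank needs about 6 mm to the right, then down and release.

carry_out([
  {"rot": [0, 0, 0], "xyz": [0.006, 0.006, 0], "grip": 255},
  {"rot": [0, 0, 0], "xyz": [0.01, 0.006, 0.01], "grip": 255},
  {"rot": [0, 0, 0], "xyz": [0.01, 0.006, 0.025], "grip": 255},
  {"rot": [0, 0, 0], "xyz": [0.01, 0.006, 0.036], "grip": 255},
  {"rot": [0, 0, 0], "xyz": [0.01, 0.006, 0.042], "grip": 255},
  {"rot": [0, 0, 0], "xyz": [0.01, 0.006, 0.044], "grip": 255},
  {"rot": [0, 0, 0], "xyz": [0.01, 0.006, 0.044], "grip": 255},
])

```text
clock: 4.58
tool_pos: [0.4416, 0.0564, 0.0386]
eef_rot: [0.66, 0.751, 0.0, 0.0]
contact_force: [-0.1, -0.3, -0.7]
opening: 0.633
finger_force: 25.0
```

```bash
python3 -c "
from h import *
go([.4401,.0579,.0375],97.3)
import pickle;c=pickle.load(open('w2.pkl','rb'))
print(px2w(c,[(336,86),(336,108)],.087).round(4))"
```

```text
clk 4.58 pos [0.4416 0.0564 0.0386] yaw 97.34 F [-0.1 -0.3 -0.7] op 55.7 q [-0.2   0.87 -0.05  2.24  0.79  0.05 -0.9 ]
xyz [ 0.0017 -0.0013  0.0011] rot [ 0.0008 -0.0003  0.0007]
[[0.4304 0.1395 0.087 ]
 [0.4316 0.1316 0.087 ]]
```

carry_out([
  {"rot": [0, 0, 0], "xyz": [0, 0, 0.001], "grip": 0},
  {"rot": [0, 0, 0], "xyz": [0, 0, 0.001], "grip": 0},
  {"rot": [0, 0, 0], "xyz": [0, 0, 0.001], "grip": 0},
  {"rot": [0, 0, 0], "xyz": [0, 0, -0.005], "grip": 0},
  {"rot": [0, 0, 0], "xyz": [0, 0, -0.04], "grip": 0},
  {"rot": [0, 0, 0], "xyz": [0, 0, -0.08], "grip": 0},
  {"rot": [0, 0, 0], "xyz": [0, 0, -0.12], "grip": 0},
  {"rot": [0, 0, 0], "xyz": [0, 0, -0.16], "grip": 0},
])

```text
clock: 5.25
tool_pos: [0.4397, 0.0556, 0.2013]
eef_rot: [0.66, 0.751, -0.0, -0.0]
contact_force: [1.0, -0.6, -0.4]
opening: 0.999
finger_force: 0.0
```

carry_out([
  {"rot": [0, 0, 0.12], "xyz": [-0.024, -0.002, 0], "grip": 0},
  {"rot": [0, 0, 0.24], "xyz": [-0.048, -0.004, 0], "grip": 0},
  {"rot": [0, 0, 0.36], "xyz": [-0.072, -0.006, 0], "grip": 0},
  {"rot": [0, 0, 0.48], "xyz": [-0.096, -0.008, 0], "grip": 0},
  {"rot": [0, 0, 0.6], "xyz": [-0.12, -0.01, 0], "grip": 0},
  {"rot": [0, 0, 0.72], "xyz": [-0.144, -0.011, 0], "grip": 0},
  {"rot": [0, 0, 0.84], "xyz": [-0.168, -0.013, 0], "grip": 0},
  {"rot": [0, 0, 0.96], "xyz": [-0.19, -0.015, 0], "grip": 0},
])

```text
clock: 5.92
tool_pos: [0.4497, -0.1358, 0.1995]
eef_rot: [0.934, 0.358, 0.0, 0.0]
contact_force: [-0.3, 0.3, -0.3]
opening: 0.998
finger_force: 0.0
```

carry_out([
  {"rot": [0, 0, 0.12], "xyz": [-0.015, 0.018, 0], "grip": 0},
  {"rot": [0, 0, 0.24], "xyz": [-0.03, 0.036, 0], "grip": 0},
  {"rot": [0, 0, 0.36], "xyz": [-0.045, 0.055, 0], "grip": 0},
  {"rot": [0, 0, 0.48], "xyz": [-0.06, 0.073, 0], "grip": 0},
  {"rot": [0, 0, 0.6], "xyz": [-0.075, 0.092, 0], "grip": 0},
  {"rot": [0, 0, 0.72], "xyz": [-0.09, 0.11, 0], "grip": 0},
  {"rot": [0, 0, 0.84], "xyz": [-0.106, 0.128, 0], "grip": 0},
  {"rot": [0, 0, 0.857], "xyz": [-0.106, 0.128, 0], "grip": 0},
])

```text
clock: 6.58
tool_pos: [0.457, -0.306, 0.1996]
eef_rot: [0.998, -0.065, 0.001, 0.002]
contact_force: [0.3, -0.6, -1.0]
opening: 0.997
finger_force: 0.0
```

```bash
python3 -c "
from h import *
go([.459,-.3025,.051],-6.8)
s=r.get_state();im=r.snapshot('wrist')[:,:,::-1];cv2.imwrite('pics/w3.png',im);cv2.imwrite('pics/t3.png',r.snapshot('top')[:,:,::-1])
import pickle;c=cam('wrist',s);pickle.dump(c,open('w3.pkl','wb'))
"
```

```text
clk 6.58 pos [ 0.457  -0.306   0.1996] yaw -7.44 F [ 0.3 -0.6 -1. ] op 87.7 q [ 0.57  0.64 -0.1   1.84  0.1   0.66 -1.3 ]
xyz [ 0.0013 -0.0042  0.1486] rot [ 0.0035 -0.0016 -0.0112]
```

View pics/w3.png

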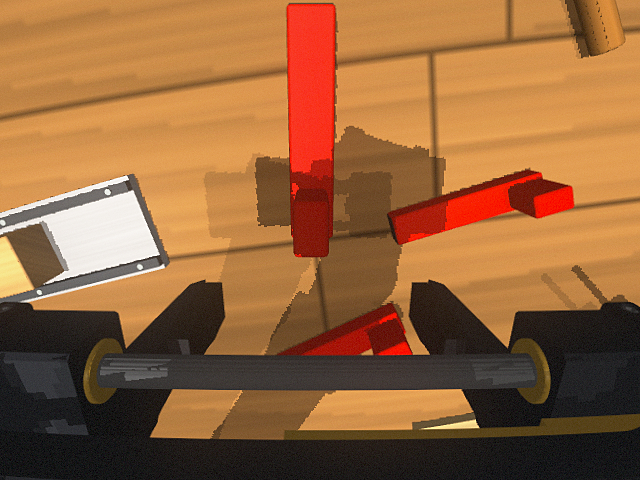

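Stick seen from near: the nose corners are at (287,4) and (335,4), the sole edges at (290,150) and (334,150), and the handle's rear end is at about (312,257).

```bash
python3 - <<'E'
from h import *
import pickle
c=pickle.load(open('w3.pkl','rb'));im=cv2.imread('pics/w3.png');hsv=cv2.cvtColor(im,cv2.COLOR_BGR2HSV)
m=(cv2.inRange(hsv,(0,180,60),(9,255,255))|cv2.inRange(hsv,(172,180,60),(180,255,255)))
A=[];
for v in range(15,170,15):
    xs=np.where(m[v,260:370])[0]+260;A.append(((xs.min(),v),(xs.max()+1,v)))
for z in(.032,):
    L=px2w(c,[a[0] for a in A],z);Rr=px2w(c,[a[1] for a in A],z)
    for P in(L,Rr):
        f=np.polyfit(P[:,0],P[:,1],1);print(np.degrees(np.arctan(f[0])),f[0]*.459+f[1])
N=px2w(c,[(287,4),(335,4)],.032);print('nose',N.round(4).tolist(),N.mean(0))
for z in(.032,.092):print(z,px2w(c,[(294,257),(328,257),(296,195),(329,195),(300,187)],z).round(4).tolist())
row=im[200];print(row[285:340:3].tolist())
E
```

```text
-7.432727442903956 -0.28190742841062816
-7.521597006039399 -0.32153948562046347
nose [[0.6304, -0.3047, 0.032], [0.6254, -0.3428, 0.032]] [ 0.62790224 -0.32375339  0.032     ]
0.032 [[0.4159, -0.2785, 0.032], [0.4116, -0.3112, 0.032], [0.4759, -0.2894, 0.032], [0.472, -0.3194, 0.032], [0.4827, -0.2941, 0.032]]
0.092 [[0.4386, -0.2855, 0.092], [0.4351, -0.3119, 0.092], [0.4871, -0.2943, 0.092], [0.4839, -0.3186, 0.092], [0.4926, -0.2981, 0.092]]
[[47, 73, 114], [41, 78, 111], [10, 22, 128], [18, 29, 106], [19, 25, 108], [16, 28, 108], [20, 30, 107], [13, 24, 109], [5, 21, 105], [9, 21, 103], [3, 18, 106], [18, 25, 107], [0, 2, 100], [15, 23, 103], [2, 25, 100], [20, 24, 137], [28, 56, 113], [53, 95, 139], [54, 94, 140]]
```

carry_out([
  {"rot": [0, 0, 0], "xyz": [0.0, -0.003, 0.03], "grip": 0},
  {"rot": [0, 0, 0], "xyz": [0.0, -0.003, 0.07], "grip": 0},
  {"rot": [0, 0, 0], "xyz": [0.0, -0.003, 0.105], "grip": 0},
  {"rot": [0, 0, 0], "xyz": [0.0, -0.003, 0.135], "grip": 0},
  {"rot": [0, 0, 0], "xyz": [0.0, -0.003, 0.148], "grip": 0},
  {"rot": [0, 0, 0], "xyz": [0.0, -0.003, 0.151], "grip": 0},
  {"rot": [0, 0, 0], "xyz": [0.0, -0.003, 0.151], "grip": 0},
])

```text
clock: 7.27
tool_pos: [0.4582, -0.2956, 0.0473]
eef_rot: [0.998, -0.058, -0.001, -0.001]
contact_force: [0.3, 0.1, 0.3]
opening: 1.002
finger_force: 0.0
```

```bash
python3 -c "
from h import *
go([.458,-.3016,.048],-7.5)"
```

```text
clk 7.27 pos [ 0.4582 -0.2956  0.0473] yaw -6.62 F [0.3 0.1 0.3] op 88.2 q [ 0.53  0.89 -0.06  1.94  0.15  0.32 -1.34]
xyz [ 0.0005  0.006  -0.0007] rot [-0.0022  0.0015  0.0153]
```

carry_out([
  {"rot": [0, 0, 0.013], "xyz": [0, 0.005, 0], "grip": 0},
  {"rot": [0, 0, 0.013], "xyz": [0, 0.005, 0], "grip": 0},
  {"rot": [0, 0, 0.013], "xyz": [0, 0.005, 0], "grip": 255},
  {"rot": [0, 0, 0.013], "xyz": [0, 0.005, 0], "grip": 255},
  {"rot": [0, 0, 0.013], "xyz": [0, 0.005, 0], "grip": 255},
  {"rot": [0, 0, 0.013], "xyz": [0, 0.005, 0], "grip": 255},
  {"rot": [0, 0, 0.013], "xyz": [0, 0.005, 0], "grip": 255},
  {"rot": [0, 0, 0.013], "xyz": [0, 0.005, 0], "grip": 255},
], squeeze=45)

```text
clock: 7.93
tool_pos: [0.4578, -0.3023, 0.0477]
eef_rot: [0.998, -0.066, 0.0, 0.0]
contact_force: [-0.5, -0.5, -0.4]
opening: 0.566
finger_force: 0.0
```

carry_out([
  {"rot": [0, 0, 0], "xyz": [0, 0, 0], "grip": 255},
  {"rot": [0, 0, 0], "xyz": [0, 0, 0], "grip": 255},
])

```text
clock: 8.1
tool_pos: [0.4578, -0.3024, 0.0476]
eef_rot: [0.998, -0.066, -0.0, 0.0]
contact_force: [-1.0, 0.9, -0.2]
opening: 0.42
finger_force: 0.0
```

```bash
python3 -c "
from h import *
go([.4732,-.2005,.0],97.4)"
```

```text
clk 8.1 pos [ 0.4578 -0.3024  0.0476] yaw -7.51 F [-1.   0.9 -0.2] op 36.9 q [ 0.53  0.89 -0.06  1.93  0.14  0.33 -1.34]
xyz [ 0.002  -0.103   0.0476] rot [-0.      0.     -1.8311]
```

carry_out([
  {"rot": [0, 0, 0], "xyz": [0, 0, 0], "grip": 255},
  {"rot": [0, 0, 0], "xyz": [0, 0, 0], "grip": 255},
  {"rot": [0, 0, 0], "xyz": [0, 0, 0], "grip": 255},
  {"rot": [0, 0, 0], "xyz": [0, 0, 0], "grip": 255},
  {"rot": [0, 0, 0], "xyz": [0, 0, 0], "grip": 255},
  {"rot": [0, 0, 0], "xyz": [0, 0, -0.02], "grip": 255},
  {"rot": [0, 0, 0], "xyz": [0, 0, -0.05], "grip": 255},
  {"rot": [0, 0, 0], "xyz": [0, 0, -0.072], "grip": 255},
])

```text
clock: 8.77
tool_pos: [0.4574, -0.3023, 0.1206]
eef_rot: [0.998, -0.066, -0.0, -0.0]
contact_force: [0.7, -0.7, -2.6]
opening: 0.315
finger_force: 45.0
```

```bash
python3 -c "
from h import *
go([.4745,-.2104,.12],97.4)"
```

```text
clk 8.77 pos [ 0.4574 -0.3023  0.1206] yaw -7.52 F [ 0.7 -0.7 -2.6] op 27.8 q [ 0.55  0.76 -0.09  1.9   0.13  0.48 -1.33]
xyz [ 0.0049 -0.0933  0.0006] rot [-9.0000e-04  4.0000e-04 -1.8311e+00]
```

Gripped and lifted (opening 27.8 mm). Next I'll turn and move behind the channel.

carry_out([
  {"rot": [0, 0, -0.1], "xyz": [0, 0, 0], "grip": 255},
  {"rot": [0, 0, -0.22], "xyz": [0, 0, 0], "grip": 255},
  {"rot": [0, 0, -0.34], "xyz": [0, 0, 0], "grip": 255},
  {"rot": [0, 0, -0.46], "xyz": [0, 0, 0], "grip": 255},
  {"rot": [0, 0, -0.58], "xyz": [0, 0, 0], "grip": 255},
  {"rot": [0, 0, -0.7], "xyz": [0, 0, 0], "grip": 255},
  {"rot": [0, 0, -0.82], "xyz": [0, 0, 0], "grip": 255},
  {"rot": [0, 0, -0.94], "xyz": [0, 0, 0], "grip": 255},
])

```text
clock: 9.43
tool_pos: [0.4573, -0.3024, 0.1195]
eef_rot: [0.918, 0.396, -0.0, -0.0]
contact_force: [-0.3, -0.4, -2.7]
opening: 0.314
finger_force: 45.0
```

carry_out([
  {"rot": [0, 0, -0.12], "xyz": [0.01, -0.006, 0], "grip": 255},
  {"rot": [0, 0, -0.24], "xyz": [0.02, -0.012, 0], "grip": 255},
  {"rot": [0, 0, -0.36], "xyz": [0.03, -0.018, 0], "grip": 255},
  {"rot": [0, 0, -0.48], "xyz": [0.04, -0.024, 0], "grip": 255},
  {"rot": [0, 0, -0.6], "xyz": [0.05, -0.031, 0], "grip": 255},
  {"rot": [0, 0, -0.72], "xyz": [0.06, -0.038, 0], "grip": 255},
  {"rot": [0, 0, -0.82], "xyz": [0.07, -0.044, 0], "grip": 255},
  {"rot": [0, 0, -0.89], "xyz": [0.079, -0.05, 0], "grip": 255},
])

```text
clock: 10.1
tool_pos: [0.4759, -0.2102, 0.1195]
eef_rot: [0.659, 0.752, -0.0, -0.0]
contact_force: [0.1, -0.8, -1.6]
opening: 0.31
finger_force: 45.0
```

carry_out([
  {"rot": [0, 0, 0], "xyz": [0, 0, 0], "grip": 255},
  {"rot": [0, 0, 0], "xyz": [0, 0, 0], "grip": 255},
])

```text
clock: 10.27
tool_pos: [0.4759, -0.2107, 0.1195]
eef_rot: [0.661, 0.751, -0.0, -0.0]
contact_force: [-0.5, -0.5, -2.9]
opening: 0.315
finger_force: 45.0
```

```bash
python3 - <<'E'
from h import *
go([.4745,-.2104,.061],97.4)
import pickle
s=r.get_state();im=r.snapshot('wrist')[:,:,::-1].copy();c=cam('wrist',s);cv2.imwrite('pics/w4raw.png',im)
u=np.array([np.cos(np.radians(97.35)),np.sin(np.radians(97.35)),0]);n=np.array([u[1],-u[0],0]);o=np.array([.4304,.1338,0])
for x in(-.035,.035):
  for p in w2px(c,[o+u*y+n*x+[0,0,.02] for y in(-.27,-.2,-.1,-.02)]): cv2.circle(im,tuple(int(v) for v in p),2,(255,0,255),-1)
cv2.imwrite('pics/w4.png',im)
E
```

```text
clk 10.27 pos [ 0.4759 -0.2107  0.1195] yaw 97.27 F [-0.5 -0.5 -2.9] op 27.7 q [ 0.65  0.79 -0.54  1.97  0.72  0.58 -0.26]
xyz [ 0.0005 -0.0014  0.0585] rot [-0.0005  0.     -0.0023]
```

View pics/w4.png

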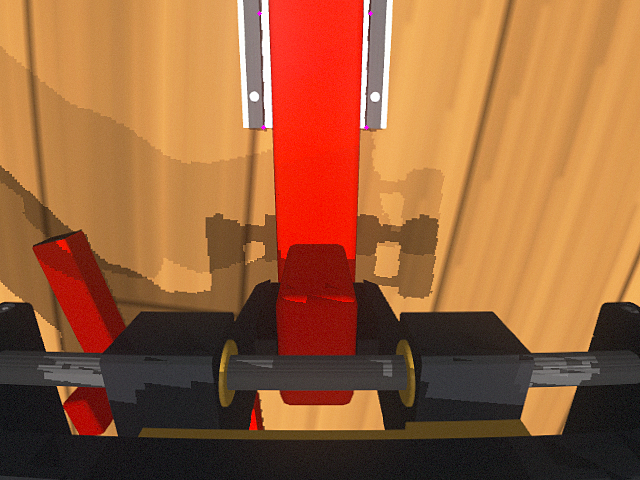

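The stick is centred: it spans columns 273–360 at row 127, and the channel is centred on column 315. I'll lower it to just above the deck.

carry_out([
  {"rot": [0, 0, 0], "xyz": [0, -0.001, 0.02], "grip": 255},
  {"rot": [0, 0, 0], "xyz": [0, -0.001, 0.04], "grip": 255},
  {"rot": [0, 0, 0], "xyz": [0, -0.001, 0.053], "grip": 255},
  {"rot": [0, 0, 0], "xyz": [0, -0.001, 0.058], "grip": 255},
  {"rot": [0, 0, 0], "xyz": [0, -0.001, 0.058], "grip": 255},
  {"rot": [0, 0, 0], "xyz": [0, -0.001, 0.058], "grip": 255},
])

```text
clock: 10.82
tool_pos: [0.4752, -0.2114, 0.0619]
eef_rot: [0.661, 0.75, -0.0, 0.0]
contact_force: [0.2, 0.9, -1.2]
opening: 0.315
finger_force: 45.0
```

carry_out([
  {"rot": [0, 0, 0], "xyz": [0.005, 0, 0], "grip": 255},
  {"rot": [0, 0, 0], "xyz": [0.015, 0, 0], "grip": 255},
  {"rot": [0, 0, 0], "xyz": [0.025, 0, 0], "grip": 255},
  {"rot": [0, 0, 0], "xyz": [0.035, 0, 0], "grip": 255},
  {"rot": [0, 0, 0], "xyz": [0.045, 0, 0], "grip": 255},
  {"rot": [0, 0, 0], "xyz": [0.05, 0, 0], "grip": 255},
])

```text
clock: 11.32
tool_pos: [0.4693, -0.1611, 0.0627]
eef_rot: [0.66, 0.751, -0.0, 0.001]
contact_force: [0.8, -4.6, -1.1]
opening: 0.315
finger_force: 45.0
```

```bash
cat >> h.py <<'E'
def st():
    s=r.get_state();a=np.radians(97.35);u=np.array([np.cos(a),np.sin(a),0]);n=np.array([u[1],-u[0],0]);o=np.array([.4304,.1338,0])
    d=s['tool_pos']-o;print('station grip y %.1f x %.1f z %.1f'%(d@u*1e3,d@n*1e3,d[2]*1e3),'F along %.1f'%(np.array(s['contact_force'])@u),'cmd to axis: dy %.1f'%(-(d@n)*1e3))
E
python3 -c "
from h import *
go([.4745,-.2104,.061],97.35);st()"
```

```text
clk 11.32 pos [ 0.4693 -0.1611  0.0627] yaw 97.35 F [ 0.8 -4.6 -1.1] op 27.7 q [ 0.46  0.85 -0.37  2.07  0.86  0.37 -0.48]
xyz [-0.0496 -0.0011  0.0017] rot [ 0.0012  0.0017 -0.0001]
station grip y -297.4 x 0.8 z 62.7 F along -4.6 cmd to axis: dy -0.8
```

carry_out([
  {"rot": [0, 0, 0], "xyz": [0.01, -0.0005, 0.001], "grip": 255},
  {"rot": [0, 0, 0], "xyz": [0.02, -0.0005, 0.001], "grip": 255},
  {"rot": [0, 0, 0], "xyz": [0.03, -0.0005, 0.001], "grip": 255},
  {"rot": [0, 0, 0], "xyz": [0.04, -0.0005, 0.001], "grip": 255},
  {"rot": [0, 0, 0], "xyz": [0.05, -0.0005, 0.001], "grip": 255},
  {"rot": [0, 0, 0], "xyz": [0.06, -0.0005, 0.001], "grip": 255},
  {"rot": [0, 0, 0], "xyz": [0.07, -0.0005, 0.001], "grip": 255},
  {"rot": [0, 0, 0], "xyz": [0.08, -0.0005, 0.001], "grip": 255},
])

```text
clock: 11.98
tool_pos: [0.4588, -0.0834, 0.0615]
eef_rot: [0.661, 0.75, -0.0, 0.002]
contact_force: [1.2, -4.1, 0.6]
opening: 0.316
finger_force: 45.0
```

```bash
python3 -c "
from h import *
go([.4745,-.2104,.061],97.35);st()"
```

```text
clk 11.98 pos [ 0.4588 -0.0834  0.0615] yaw 97.19 F [ 1.2 -4.1  0.6] op 27.8 q [ 0.24  0.83 -0.26  2.16  0.89  0.25 -0.69]
xyz [-0.128  -0.0003  0.0009] rot [ 0.0015  0.003  -0.0028]
station grip y -219.0 x 0.4 z 61.5 F along -4.2 cmd to axis: dy -0.4
```

carry_out([
  {"rot": [0, 0, 0], "xyz": [0.01, 0, 0], "grip": 255},
  {"rot": [0, 0, 0], "xyz": [0.02, 0, 0], "grip": 255},
  {"rot": [0, 0, 0], "xyz": [0.03, 0, 0], "grip": 255},
  {"rot": [0, 0, 0], "xyz": [0.04, 0, 0], "grip": 255},
  {"rot": [0, 0, 0], "xyz": [0.05, 0, 0], "grip": 255},
  {"rot": [0, 0, 0], "xyz": [0.06, 0, 0], "grip": 255},
  {"rot": [0, 0, 0], "xyz": [0.07, 0, 0], "grip": 255},
  {"rot": [0, 0, 0], "xyz": [0.08, 0, 0], "grip": 255},
])

```text
clock: 12.65
tool_pos: [0.4484, -0.0039, 0.0615]
eef_rot: [0.661, 0.75, -0.0, 0.001]
contact_force: [0.2, -4.1, 1.5]
opening: 0.313
finger_force: 45.0
```

carry_out([
  {"rot": [0, 0, 0], "xyz": [0.005, 0, 0], "grip": 255},
  {"rot": [0, 0, 0], "xyz": [0.008, 0, 0], "grip": 255},
  {"rot": [0, 0, 0], "xyz": [0.011, 0, 0], "grip": 255},
  {"rot": [0, 0, 0], "xyz": [0.013, 0, 0], "grip": 255},
  {"rot": [0, 0, 0], "xyz": [0.015, 0, 0], "grip": 255},
])

```text
clock: 13.07
tool_pos: [0.446, 0.0115, 0.0608]
eef_rot: [0.661, 0.75, -0.0, 0.0]
contact_force: [0.7, -5.2, 2.1]
opening: 0.311
finger_force: 45.0
```

```bash
python3 -c "
from h import *
go([.4745,-.2104,.061],97.35);st()"
```

```text
clk 13.07 pos [0.446  0.0115 0.0608] yaw 97.26 F [ 0.7 -5.2  2.1] op 27.4 q [-0.03  0.82 -0.16  2.22  0.87  0.16 -0.88]
xyz [-2.237e-01  2.000e-04  0.000e+00] rot [ 0.0001  0.001  -0.0016]
station grip y -123.3 x -0.2 z 60.8 F along -5.2 cmd to axis: dy 0.2
```

carry_out([
  {"rot": [0, 0, 0], "xyz": [0.002, 0, -0.001], "grip": 255},
  {"rot": [0, 0, 0], "xyz": [0.004, 0, -0.001], "grip": 255},
  {"rot": [0, 0, 0], "xyz": [0.006, 0, -0.001], "grip": 255},
  {"rot": [0, 0, 0], "xyz": [0.008, 0, -0.001], "grip": 255},
  {"rot": [0, 0, 0], "xyz": [0.01, 0, -0.001], "grip": 255},
])

```text
clock: 13.48
tool_pos: [0.4444, 0.0227, 0.0615]
eef_rot: [0.66, 0.751, 0.0, -0.0]
contact_force: [0.4, -0.7, -5.9]
opening: 0.312
finger_force: 45.0
```

carry_out([
  {"rot": [0, 0, 0], "xyz": [0.001, 0, 0], "grip": 255},
  {"rot": [0, 0, 0], "xyz": [0.002, 0, 0], "grip": 255},
  {"rot": [0, 0, 0], "xyz": [0.003, 0, 0], "grip": 255},
  {"rot": [0, 0, 0], "xyz": [0.004, 0, 0], "grip": 255},
])

```text
clock: 13.82
tool_pos: [0.444, 0.0262, 0.0616]
eef_rot: [0.66, 0.751, -0.0, 0.0]
contact_force: [0.4, -1.8, -3.0]
opening: 0.314
finger_force: 45.0
```

```bash
python3 -c "
from h import *
go([.4745,-.2104,.061],97.35);st()"
```

```text
clk 13.82 pos [0.444  0.0262 0.0616] yaw 97.34 F [ 0.4 -1.8 -3. ] op 27.6 q [-0.07  0.82 -0.16  2.23  0.86  0.15 -0.9 ]
xyz [-0.2385 -0.      0.0007] rot [-0.0001  0.0002 -0.0002]
station grip y -108.5 x -0.2 z 61.6 F along -1.9 cmd to axis: dy 0.2
```

Drag is about 2 N, with the blank's front at roughly 193 mm. From here I'll go in 4 mm steps.

carry_out([
  {"rot": [0, 0, 0], "xyz": [0.001, 0, 0], "grip": 255},
  {"rot": [0, 0, 0], "xyz": [0.002, 0, 0], "grip": 255},
  {"rot": [0, 0, 0], "xyz": [0.003, 0, 0], "grip": 255},
  {"rot": [0, 0, 0], "xyz": [0.004, 0, 0], "grip": 255},
])

```text
clock: 14.15
tool_pos: [0.4436, 0.0298, 0.0617]
eef_rot: [0.661, 0.751, -0.0, 0.0]
contact_force: [0.5, -5.0, -2.5]
opening: 0.317
finger_force: 45.0
```

carry_out([
  {"rot": [0, 0, 0], "xyz": [0.001, 0, 0], "grip": 255},
  {"rot": [0, 0, 0], "xyz": [0.002, 0, 0], "grip": 255},
  {"rot": [0, 0, 0], "xyz": [0.003, 0, 0], "grip": 255},
])

```text
clock: 14.4
tool_pos: [0.4432, 0.0299, 0.0619]
eef_rot: [0.662, 0.75, -0.002, 0.002]
contact_force: [0.6, -11.6, 2.3]
opening: 0.313
finger_force: 45.0
```

carry_out([
  {"rot": [0, 0, 0], "xyz": [0.001, 0, 0], "grip": 255},
  {"rot": [0, 0, 0], "xyz": [0.002, 0, 0], "grip": 255},
  {"rot": [0, 0, 0], "xyz": [0.003, 0, 0], "grip": 255},
])

```text
clock: 14.65
tool_pos: [0.4424, 0.031, 0.062]
eef_rot: [0.662, 0.749, -0.004, 0.002]
contact_force: [0.1, -12.2, 2.7]
opening: 0.315
finger_force: 45.0
```

```bash
python3 -c "
from h import *
go([.4745,-.2104,.061],97.35);st()"
```

```text
clk 14.65 pos [0.4424 0.031  0.062 ] yaw 97.05 F [  0.1 -12.2   2.7] op 27.7 q [-0.09  0.82 -0.15  2.23  0.85  0.15 -0.91]
xyz [-0.2435  0.0022  0.003 ] rot [-0.0024  0.008  -0.0052]
station grip y -103.5 x -1.3 z 62.0 F along -12.1 cmd to axis: dy 1.3
```

carry_out([
  {"rot": [0, 0, 0], "xyz": [0.001, 0.001, 0], "grip": 255},
  {"rot": [0, 0, 0], "xyz": [0.002, 0.001, 0], "grip": 255},
  {"rot": [0, 0, 0], "xyz": [0.003, 0.001, 0], "grip": 255},
  {"rot": [0, 0, 0], "xyz": [0.004, 0.001, 0], "grip": 255},
])

```text
clock: 14.98
tool_pos: [0.4425, 0.0349, 0.062]
eef_rot: [0.662, 0.749, -0.004, 0.002]
contact_force: [0.7, -12.5, 3.1]
opening: 0.313
finger_force: 45.0
```

carry_out([
  {"rot": [0, 0, 0], "xyz": [0.001, 0, 0], "grip": 255},
  {"rot": [0, 0, 0], "xyz": [0.002, 0, 0], "grip": 255},
  {"rot": [0, 0, 0], "xyz": [0.003, 0, 0], "grip": 255},
  {"rot": [0, 0, 0], "xyz": [0.004, 0, 0], "grip": 255},
])

```text
clock: 15.32
tool_pos: [0.4419, 0.0388, 0.062]
eef_rot: [0.662, 0.749, -0.004, 0.002]
contact_force: [-0.0, -12.8, 2.7]
opening: 0.315
finger_force: 45.0
```

```bash
python3 -c "
from h import *
go([.4745,-.2104,.061],97.35);st()"
```

```text
clk 15.32 pos [0.4419 0.0388 0.062 ] yaw 97.07 F [ -0.  -12.8   2.7] op 27.7 q [-0.11  0.82 -0.15  2.23  0.84  0.15 -0.92]
xyz [-0.2513  0.0017  0.0031] rot [-0.0032  0.0084 -0.0049]
station grip y -95.6 x -0.7 z 62.0 F along -12.7 cmd to axis: dy 0.7
```

The stop has moved about 8 mm. Its rear end is about 76 mm past the flap, so I'll draw the stick out now.

carry_out([
  {"rot": [0, 0, 0], "xyz": [-0.006, 0, 0], "grip": 255},
  {"rot": [0, 0, 0], "xyz": [-0.016, 0, -0.0005], "grip": 255},
  {"rot": [0, 0, 0], "xyz": [-0.028, 0, -0.0005], "grip": 255},
  {"rot": [0, 0, 0], "xyz": [-0.04, 0, -0.0005], "grip": 255},
  {"rot": [0, 0, 0], "xyz": [-0.052, 0, -0.0005], "grip": 255},
  {"rot": [0, 0, 0], "xyz": [-0.064, 0, -0.0005], "grip": 255},
  {"rot": [0, 0, 0], "xyz": [-0.076, 0, -0.0005], "grip": 255},
  {"rot": [0, 0, 0], "xyz": [-0.086, 0, -0.0005], "grip": 255},
])

```text
clock: 15.98
tool_pos: [0.4543, -0.0411, 0.0622]
eef_rot: [0.66, 0.751, 0.001, -0.0]
contact_force: [-0.4, -0.8, -1.3]
opening: 0.313
finger_force: 45.0
```

carry_out([
  {"rot": [0, 0, 0], "xyz": [-0.012, 0, 0], "grip": 255},
  {"rot": [0, 0, 0], "xyz": [-0.024, 0, 0], "grip": 255},
  {"rot": [0, 0, 0], "xyz": [-0.036, 0, 0], "grip": 255},
  {"rot": [0, 0, 0], "xyz": [-0.046, 0, 0], "grip": 255},
  {"rot": [0, 0, 0], "xyz": [-0.052, 0, 0], "grip": 255},
  {"rot": [0, 0, 0], "xyz": [-0.053, 0, 0], "grip": 255},
  {"rot": [0, 0, 0], "xyz": [-0.053, 0, 0], "grip": 255},
])

```text
clock: 16.57
tool_pos: [0.4609, -0.0932, 0.0622]
eef_rot: [0.66, 0.751, 0.001, -0.0]
contact_force: [0.6, 0.4, -2.2]
opening: 0.316
finger_force: 45.0
```

```bash
python3 -c "
from h import *
go([.4745,-.2104,.0596],97.35);st()
cv2.imwrite('pics/w5.png',r.snapshot('wrist')[:,:,::-1])
print(r.get_state()['moment'])"
```

```text
clk 16.57 pos [ 0.4609 -0.0932  0.0622] yaw 97.33 F [ 0.6  0.4 -2.2] op 27.8 q [ 0.28  0.83 -0.29  2.15  0.89  0.28 -0.66]
xyz [-0.118  -0.0015  0.0025] rot [ 0.0011 -0.0012 -0.0004]
station grip y -229.0 x 1.2 z 62.2 F along 0.4 cmd to axis: dy -1.2
[-0.06500902 -0.1047901  -0.02987178]
```

View pics/w5.png

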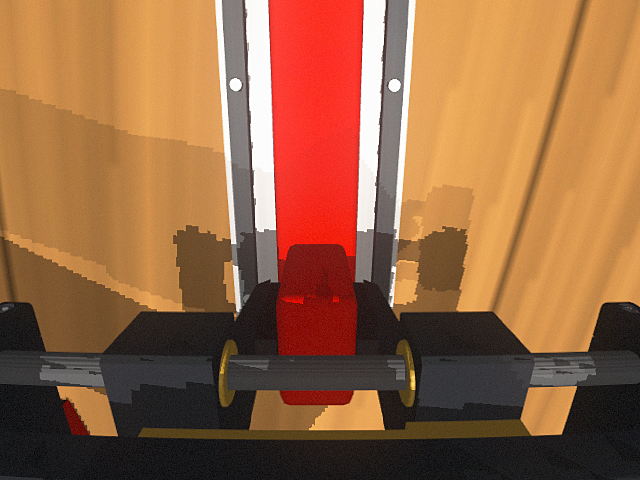

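The stick lies between the fences (columns 273–362, fences at 245–385). I'll lower it, release and rise.

carry_out([
  {"rot": [0, 0, 0], "xyz": [0, 0, 0.0015], "grip": 255},
  {"rot": [0, 0, 0], "xyz": [0, 0, 0.003], "grip": 255},
  {"rot": [0, 0, 0], "xyz": [0, 0, 0.003], "grip": 255},
  {"rot": [0, 0, 0], "xyz": [0, 0, 0.003], "grip": 110},
  {"rot": [0, 0, 0], "xyz": [0, 0, 0.003], "grip": 110},
  {"rot": [0, 0, 0], "xyz": [0, 0, 0.003], "grip": 110},
  {"rot": [0, 0, 0], "xyz": [0, 0, 0.003], "grip": 110},
])

```text
clock: 17.2
tool_pos: [0.4606, -0.0936, 0.0591]
eef_rot: [0.66, 0.751, 0.0, 0.0]
contact_force: [-0.1, -0.5, -0.1]
opening: 0.563
finger_force: 0.0
```

carry_out([
  {"rot": [0, 0, 0], "xyz": [0, 0, -0.01], "grip": 110},
  {"rot": [0, 0, 0], "xyz": [0, 0, -0.035], "grip": 110},
  {"rot": [0, 0, 0], "xyz": [0, 0, -0.07], "grip": 110},
  {"rot": [0, 0, 0], "xyz": [0, 0, -0.105], "grip": 255},
  {"rot": [0, 0, 0], "xyz": [0, 0, -0.14], "grip": 255},
  {"rot": [0, 0, 0], "xyz": [0, 0, -0.17], "grip": 255},
  {"rot": [0, 0, 0], "xyz": [0, 0, -0.17], "grip": 255},
])

```text
clock: 17.78
tool_pos: [0.4636, -0.0935, 0.2339]
eef_rot: [0.661, 0.751, 0.003, 0.004]
contact_force: [1.0, 0.2, 0.3]
opening: 0.291
finger_force: 0.0
```

```bash
python3 -c "
from h import *
go([.6205,.189,.12],97.35);st()
s=r.get_state();im=r.snapshot('wrist')[:,:,::-1];a=im[:300]
b=r.snapshot('scene')[210:380,300:560,::-1]
cv2.imwrite('pics/m6.png',np.vstack([cv2.resize(a,(640,300)),cv2.resize(b,(459,300))if 0 else cv2.copyMakeBorder(cv2.resize(b,(459,300)),0,0,0,181,0)]))"
```

```text
clk 17.78 pos [ 0.4636 -0.0935  0.2339] yaw 97.3 F [1.  0.2 0.3] op 25.6 q [ 0.54  0.56 -0.68  2.01  0.53  0.74 -0.34]
xyz [0.2605 0.1905 0.1152] rot [ 0.0094  0.002  -0.0009]
station grip y -229.6 x 3.8 z 233.9 F along 0.1 cmd to axis: dy -3.8
```

View pics/m6.png

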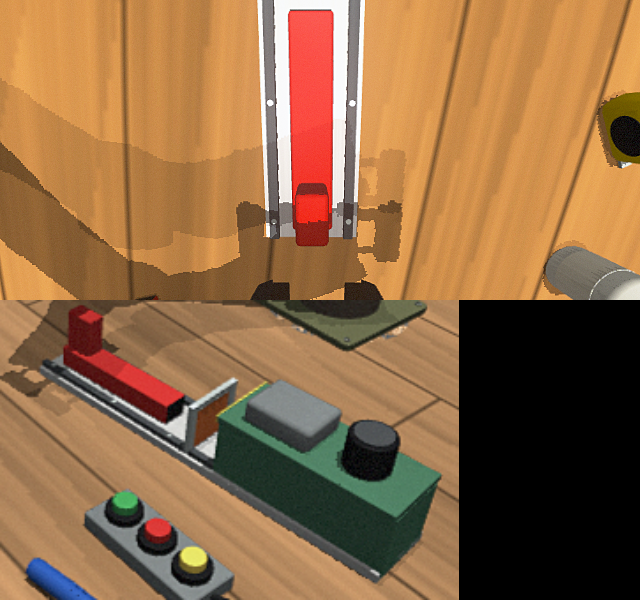

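The stick stands on its sole in the channel (wrist rows 10–245, nose outside). In the scene crop the orange flap hangs shut in its frame at (210,420). Next, the keys.

carry_out([
  {"rot": [0, 0, 0], "xyz": [0.034, 0.0185, 0], "grip": 255},
  {"rot": [0, 0, 0], "xyz": [0.068, 0.037, 0], "grip": 255},
  {"rot": [0, 0, 0], "xyz": [0.102, 0.056, 0], "grip": 255},
  {"rot": [0, 0, 0], "xyz": [0.136, 0.075, 0], "grip": 255},
  {"rot": [0, 0, 0], "xyz": [0.17, 0.094, 0], "grip": 255},
  {"rot": [0, 0, 0], "xyz": [0.204, 0.112, 0], "grip": 255},
  {"rot": [0, 0, 0], "xyz": [0.238, 0.131, 0.01], "grip": 255},
  {"rot": [0, 0, 0], "xyz": [0.272, 0.15, 0.02], "grip": 255},
])

```text
clock: 18.55
tool_pos: [0.5744, 0.1966, 0.207]
eef_rot: [0.66, 0.751, -0.001, 0.0]
contact_force: [0.2, 0.4, 0.5]
opening: 0.006
finger_force: 0.0
```

carry_out([
  {"rot": [0, 0, 0], "xyz": [0.033, 0.018, 0.01], "grip": 255},
  {"rot": [0, 0, 0], "xyz": [0.066, 0.036, 0.025], "grip": 255},
  {"rot": [0, 0, 0], "xyz": [0.098, 0.053, 0.04], "grip": 255},
  {"rot": [0, 0, 0], "xyz": [0.098, 0.053, 0.06], "grip": 255},
  {"rot": [0, 0, 0], "xyz": [0.098, 0.053, 0.06], "grip": 255},
  {"rot": [0, 0, 0], "xyz": [0.098, 0.053, 0.06], "grip": 255},
])

```text
clock: 19.05
tool_pos: [0.613, 0.2975, 0.146]
eef_rot: [0.66, 0.751, -0.003, -0.0]
contact_force: [-0.1, -0.5, 0.1]
opening: 0.004
finger_force: 0.0
```

```bash
python3 - <<'E'
from h import *
s=r.get_state();c=cam('wrist',s);im=r.snapshot('wrist')[:,:,::-1];cv2.imwrite('pics/w7.png',im)
hsv=cv2.cvtColor(np.ascontiguousarray(im),cv2.COLOR_BGR2HSV)
for nm,lo,hi,g in(('Y',(24,120,60),(35,255,255),(.6176,.2994,.048)),('R',(0,150,60),(8,255,255),(.6189,.2442,.048)),('G',(45,100,50),(75,255,255),(.6208,.189,.048))):
    p=w2px(c,[g])[0];m=cv2.inRange(hsv,lo,hi);q=np.zeros_like(m);cv2.circle(q,tuple(int(v) for v in p),45,255,-1);m&=q
    k=cv2.findContours(m,0,2)[0]
    if not k: print(nm,p,'none');continue
    k=max(k,key=cv2.contourArea);(e,ax,_)=cv2.fitEllipse(k);print(nm,p.round(0),np.round(e,1),np.round(ax,1),px2w(c,[e],.048).round(4))
go([.6176,.2994,.065],97.3)
E
```

```text
Y [324. 235.] [321.6 232.7] [38.2 40. ] [[0.6156 0.3006 0.048 ]]
R [316. 301.] [320.5 278.4] [25.  52.1] [[0.6197 0.2639 0.048 ]]Traceback (most recent call last):
  File "<stdin>", line 8, in <module>
cv2.error: OpenCV(4.12.0) /io/opencv/modules/imgproc/src/shapedescr.cpp:361: error: (-201:Incorrect size of input array) There should be at least 5 points to fit the ellipse in function 'fitEllipseNoDirect'
```

carry_out([
  {"rot": [0, 0, 0], "xyz": [0.002, 0.003, 0.03], "grip": 255},
  {"rot": [0, 0, 0], "xyz": [0.002, 0.003, 0.06], "grip": 255},
  {"rot": [0, 0, 0], "xyz": [0.002, 0.003, 0.08], "grip": 255},
  {"rot": [0, 0, 0], "xyz": [0.002, 0.003, 0.086], "grip": 255},
  {"rot": [0, 0, 0], "xyz": [0.002, 0.003, 0.086], "grip": 255},
  {"rot": [0, 0, 0], "xyz": [0.002, 0.003, 0.086], "grip": 255},
])

```text
clock: 19.6
tool_pos: [0.6184, 0.3011, 0.0647]
eef_rot: [0.661, 0.75, 0.001, 0.0]
contact_force: [0.1, 0.6, -0.7]
opening: 0.003
finger_force: 0.0
```

```bash
python3 -c "
from h import *
go([.6165,.300,.039],97.3)"
```

```text
clk 19.6 pos [0.6184 0.3011 0.0647] yaw 97.26 F [ 0.1  0.6 -0.7] op 0.3 q [-0.27  1.03 -0.51  1.46  0.61  0.81 -0.88]
xyz [-0.0009 -0.002   0.0257] rot [ 0.0018 -0.0004 -0.0006]
```

Well centred over yellow, so I'll press it.

carry_out([
  {"rot": [0, 0, 0], "xyz": [0, -0.001, 0.008], "grip": 255},
  {"rot": [0, 0, 0], "xyz": [0, -0.001, 0.015], "grip": 255},
  {"rot": [0, 0, 0], "xyz": [0, -0.001, 0.019], "grip": 255},
  {"rot": [0, 0, 0], "xyz": [0, -0.001, 0.023], "grip": 255},
  {"rot": [0, 0, 0], "xyz": [0, -0.001, 0.026], "grip": 255},
  {"rot": [0, 0, 0], "xyz": [0, -0.001, 0.028], "grip": 255},
  {"rot": [0, 0, 0], "xyz": [0, -0.001, 0.028], "grip": 255},
])

```text
clock: 20.18
tool_pos: [0.6172, 0.3018, 0.0401]
eef_rot: [0.661, 0.751, 0.001, 0.001]
contact_force: [-6.9, -6.4, 30.5]
opening: 0.004
finger_force: 15.1
```

carry_out([
  {"rot": [0, 0, 0], "xyz": [0, 0, -0.012], "grip": 255},
  {"rot": [0, 0, 0], "xyz": [0, 0, -0.04], "grip": 255},
  {"rot": [0, 0, 0], "xyz": [0, 0, -0.07], "grip": 255},
  {"rot": [0, 0, 0], "xyz": [-0.035, -0.0035, -0.07], "grip": 255},
  {"rot": [0, 0, 0], "xyz": [-0.074, -0.007, -0.07], "grip": 255},
  {"rot": [0, 0, 0], "xyz": [-0.111, -0.011, -0.07], "grip": 255},
  {"rot": [0, 0, 0], "xyz": [-0.111, -0.011, -0.07], "grip": 255},
  {"rot": [0, 0, 0], "xyz": [-0.111, -0.011, -0.07], "grip": 255},
])

```text
clock: 20.85
tool_pos: [0.6202, 0.1856, 0.1046]
eef_rot: [0.662, 0.749, -0.001, 0.001]
contact_force: [-0.6, 0.8, 0.7]
opening: 0.003
finger_force: 0.0
```

```bash
python3 - <<'E'
from h import *
go([.620,.1895,.065],97.3)
s=r.get_state();c=cam('wrist',s);im=np.ascontiguousarray(r.snapshot('wrist')[:,:,::-1]);cv2.imwrite('pics/w8.png',im)
hsv=cv2.cvtColor(im,cv2.COLOR_BGR2HSV)
for nm,lo,hi,g in(('Y',(24,120,60),(35,255,255),(.6176,.2994,.048)),('R',(0,150,60),(8,255,255),(.6189,.2442,.048)),('G',(45,100,50),(75,255,255),(.6208,.189,.048))):
    p=w2px(c,[g])[0];m=cv2.inRange(hsv,lo,hi);q=np.zeros_like(m);cv2.circle(q,tuple(int(v) for v in p),40,255,-1);m&=q
    k=max(cv2.findContours(m,0,2)[0],key=cv2.contourArea,default=[])
    if len(k)<6: print(nm,p,'none');continue
    e,ax,_=cv2.fitEllipse(k);print(nm,p.round(0),np.round(e,1),np.round(ax,1),px2w(c,[e],.048).round(4))
E
```

```text
clk 20.85 pos [0.6202 0.1856 0.1046] yaw 97.04 F [-0.6  0.8  0.7] op 0.2 q [-0.08  0.93 -0.54  1.58  0.61  0.8  -0.76]
xyz [0.004  0.0003 0.0396] rot [-0.0009  0.003  -0.0045]
Y [338.  59.] [334.6  60.6] [52.8 59.9] [[0.6157 0.2983 0.048 ]]
R [327. 163.] [324.8 162.3] [49.5 50.3] [[0.6174 0.2442 0.048 ]]
G [319. 252.] [316.3 248.6] [46.  47.4] [[0.619  0.1911 0.048 ]]
```

carry_out([
  {"rot": [0, 0, 0], "xyz": [0.004, 0, 0.015], "grip": 255},
  {"rot": [0, 0, 0], "xyz": [0.004, 0, 0.035], "grip": 255},
  {"rot": [0, 0, 0], "xyz": [0.004, 0, 0.048], "grip": 255},
  {"rot": [0, 0, 0], "xyz": [0.004, 0, 0.055], "grip": 255},
  {"rot": [0, 0, 0], "xyz": [0.004, 0, 0.06], "grip": 255},
  {"rot": [0, 0, 0], "xyz": [0.004, 0, 0.064], "grip": 255},
  {"rot": [0, 0, 0], "xyz": [0.004, 0, 0.066], "grip": 255},
  {"rot": [0, 0, 0], "xyz": [0.004, 0, 0.066], "grip": 255},
])

```text
clock: 21.57
tool_pos: [0.6177, 0.1954, 0.0405]
eef_rot: [0.66, 0.751, -0.0, -0.001]
contact_force: [-6.4, 0.0, 9.5]
opening: 0.004
finger_force: 4.6
```

carry_out([
  {"rot": [0, 0, 0], "xyz": [0, 0, 0.001], "grip": 255},
  {"rot": [0, 0, 0], "xyz": [0, 0, 0.0025], "grip": 255},
  {"rot": [0, 0, 0], "xyz": [0, 0, 0.0025], "grip": 255},
])

```text
clock: 21.82
tool_pos: [0.6177, 0.1954, 0.0402]
eef_rot: [0.66, 0.751, -0.0, -0.0]
contact_force: [-9.8, -1.9, 23.8]
opening: 0.005
finger_force: 12.1
```

carry_out([
  {"rot": [0, 0, 0], "xyz": [0, 0, -0.012], "grip": 255},
  {"rot": [0, 0, 0], "xyz": [0, 0, -0.04], "grip": 255},
  {"rot": [0, 0, 0], "xyz": [0, 0, -0.08], "grip": 255},
  {"rot": [0, 0, 0], "xyz": [0, 0, -0.12], "grip": 255},
  {"rot": [0, 0, 0], "xyz": [0, 0, -0.15], "grip": 255},
  {"rot": [0, 0, 0], "xyz": [0, 0, -0.15], "grip": 255},
])

```text
clock: 22.32
tool_pos: [0.6233, 0.1965, 0.1943]
eef_rot: [0.661, 0.751, 0.007, 0.003]
contact_force: [1.0, 1.1, 0.8]
opening: 0.007
finger_force: 0.0
```

```bash
python3 -c "
from h import *
cv2.imwrite('pics/s9.png',cv2.resize(r.snapshot('scene')[200:390,290:560,::-1],None,fx=2.9,fy=2.9,interpolation=2))"
```

```text
(no output)
```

View pics/s9.png

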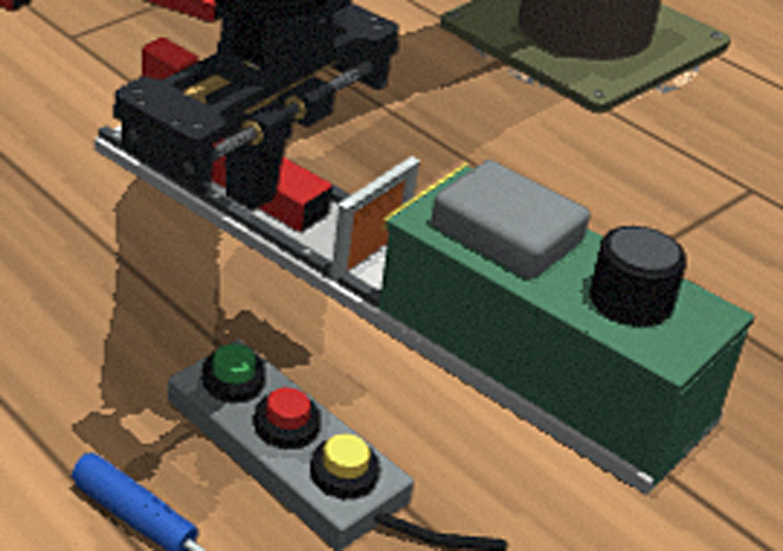

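All three keys are up: green (235,362), red (289,407) and yellow (347,455). The flap at (380,225) is shut, the stick stands in the channel, and the arm is clear, so I'm handing in.

```bash
python3 -c "
from plant import r
print(r.finish_job())"
```

```text
the job is handed in; nothing more can be done
None
```

The job is handed in, at about 22 s of the 64 s allowed: the blank was pushed in against the stop, which moved back an estimated 8 mm (from arm travel after contact; the stop itself is out of sight), the flap is shut, the stick stands in the channel, yellow then green were pressed fully and let up, and red was not pressed.

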